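Unclip the battery cover of a climate logger

TASK

The climate logger's battery has to be changed: squeeze the two opposing side tabs of its battery cover together, lift the cover off, and set it down right way up, flat on the floor of the steel tray, beside the spare battery pack and not on it. Do not let the cover drop from mid-air, and leave the spare pack and everything else on the bench where it is.

Things in the scene. Friction and masses are not known exactly. Their poses are not given: they have to be found in the camera images.
- logger: climate logger, a white plastic box 190 x 130 x 70 mm (x, y, z), fixed on the bench; a battery bay 112 x 62 mm opens in the middle of its flat top (along its x by y). Origin: centre of its underside, so the top is at z = 70 mm. Small flat display on the top at the -x end.
- cover: loose grey plastic snap-fit battery cover, 124 x 72 mm (x, y), plate 5 mm thick, about 0.13 kg, closing the logger's bay, axes along the logger's. Origin: centre of the plate's underside, resting on the logger's top. A skirt reaches 16 mm lower into the bay (1.5 mm play all round); set down, the cover stands on this skirt, origin 16 mm above the surface. See pinch and tab_left for its tabs.
- pinch (a point): point on the cover midway between its two tabs, 28 mm above its origin, axes as the cover. The tabs are upright blades at the middle of the long sides, facing each other along y: 30 mm long (x), 4 mm thick, tops 12 mm above this point, outer faces 58 mm apart at rest. A fixed block between them (36 x 28 mm) ends 9 mm below this point. A good height to squeeze the tabs' outer faces.
- tab_left (a joint): inward travel of the tab on the cover's +y side: 0 at rest, 0.008 m at its stop. Sprung outwards, 2 N at rest, 8.5 N at the stop. A hook at its foot holds the cover down (1.5 mm rattle) until it is pressed in 0.0035 m (0.005 m if the cover lies hard to one side). With both tabs at the stop their outer faces are 42 mm apart and the cover can be carried by them.
- tab_right (a joint): the same for the tab on the cover's -y side.
- tray: shallow steel tray, fixed, 280 x 190 mm (x, y), walls 4 mm thick and 24 mm high, floor 4 mm thick. Origin: centre of its underside. The spare battery pack lies across its +x end; the rest is empty.
- spare_pack: loose black spare battery pack, 34 x 96 x 22 mm (x, y, z), lying in the tray near its +x end. Origin: centre of its underside. To be left alone.
- flask_a: clear culture flask lying flat, 103 x 55 x 30 mm, blue cap at +x, behind the logger. Origin: underside of its body. To be left alone.
- flask_b: a second such flask, behind the tray. To be left alone.
- dishes: stack of two petri dishes, 62 mm across, 28 mm high, in front of the logger. Origin: centre of the underside. To be left alone.
- jar: small white jar, 44 mm across, 62 mm high, standing between logger and tray. Origin: centre of the underside. To be left alone.
- media: glass bottle, 70 mm across, 150 mm high, at the back. Origin: centre of the underside. To be left alone.
- pipette: white pipette about 290 mm long lying along the left side. To be left alone.
- tipbox: tip box 85 x 120 x 65 mm at the right side. Origin: centre of the underside. To be left alone.
Things that resemble listed ones, but are neither listed nor needed, are in the scene too. What is shaped like the cover but orange or purple is not meant. Of the things that look like the logger, take the one that is farthest to the robot's right at the start.

How it is judged:
By the outcome, as a careful person would: the job done as asked, in the order asked, and still so for the second after the job is handed in, with the robot touching nothing.
It also fails if it takes over 42 s, if anything falls off the work surface, if the arm or the gripper's body presses on something with over 40 N, if the wrist force passes 120 N, or if a joint passes its speed limit or range.

ROBOT

A 6-joint arm with a two-finger parallel gripper is mounted at the origin on the work surface. World frame = base frame: x ahead of the robot, y to its left, z up, the work surface at z = 0. Lengths are in m, angles in degrees, forces in N, time in s.
With the tool pointing down it reaches from about 0.325 to 0.9 m from the base axis. Payload 3.5 kg.
Tool frame: the origin (TCP) lies midway between the tips of the shut fingers; the grasp point (between the pads) lies 19 mm behind it (manip.tcp_to_grasp is the distance from the TCP to the grasp point, in m); z points along the fingers, y is the line along which they close (so a half turn about z gives the same grasp; the last joint's range is limited). The gripper opens to 85 mm and grips with 20 to 120 N. Pads are 22 mm wide; open, the fingers measure 114 mm over their backs; the gripper's body (76 mm by 85 mm) begins 54 mm behind the grasp point. The pads swing forward as they close: fully open they stand 13 mm farther back than shut.
Start: joints at [-68.95, 15.837, -1.513, 72.651, 0, 84.076], TCP at [0.283, -0.557, 0.231] pointing down, gripper open.
Joint ranges: [-178.77, 178.77], [-48.84, 107.48], [-61.69, 71.31], [-111.58, 123.2], [-90, 87.43], [-180, 180]. Speed limits (degrees/s): [147.25, 147.25, 180, 180, 180, 180].

INTERFACE

Orientations are given as [roll, pitch, yaw] about the fixed x, y, z axes, in that order (R = Rz(yaw) Ry(pitch) Rx(roll)).
In Python, from bench import get_state, vision, manip, models gives the robot as it stands.
- The arm moves only by the tool arm_command, never from a script. Its argument "rows" is a list of rows, each an object of numbers: "tx", "ty", "tz": the shift along the tool's x, y, z in m; "ax", "ay", "az": the turn, a rotation vector about the tool's x, y, z in rad. A call has 1 to 10 rows; each row shifts and turns the commanded pose from where the row before left it, along the tool's axes as they then stand; what a row does not reach is not made up. A row lasts 1/12 s, in which the tool goes at most 41.7 mm and 7.16 degrees, less where a joint would pass 70% of its speed; a pose out of reach is approached as far as the arm can. A call is refused whole if a number of a shift passes 0.0417 or a number of a turn 0.125, either way. A call with a gripper value outside its range is refused whole. "jaw" is the finger opening in m, from 0 to 0.0854, set as the call begins (left out, the last holds). The fingers move at their own pace and stop on an object; the grip force is fixed at half the most. Time passes only in rows, so rows that do not move let the fingers close. It gives the time, the measured TCP pose, the force, the opening and the grip force at its end, in the units of the state.
- get_state(): the state, without advancing time (a new reading comes with each control period).
- vision.read_camera(name): name is "scene" or "top" or "wrist"; returns (picture, depth): 480x640x3 uint8, red, green, blue; 480x640 float32, m along the optical axis (not along the pixel's ray), 0 where there is no reading.
- vision.get_calibration(name): a dict with "fx", "fy", "cx", "cy" (pixels), "k1" (the pictures are not rectified: a ray, as slopes to the right and down, at radius r is drawn at 1 + k1 r^2 times it, then the intrinsics apply), "rvec" (rotation vector, rad) and "tvec" (3), from world to camera coordinates, as OpenCV has them. Camera axes: x right, y down, z forward; pixel columns grow to the right and rows downward; lengths in m; the calibration is good to about 2 mm. A picture is of the moment at which its call begins: read the wrist's pose just before it. get_calibration takes no time and is no camera call; for the wrist camera it gives the pose at the moment of the call.
- manip.close_job(): hands the job in; it is judged then, once.
Trained networks look in the newest picture that a camera, given by its name, has taken for a name from the list of things; names that differ only in an ending like _2 or _b are one class to them, and where a whole thing is asked for, a point or a joint stands for the part that bears it (a point fixed in the world has none). Each returns a list of dicts, best first, with "p" (0 to 1); they miss things now and then, are a little off and sometimes report something else, mostly with a low value. They report only what shows in the picture. A call takes as long as a camera call. They do not tell look-alikes from the thing itself.
- models.search_frame(camera, target): "box" ([left, top, right, bottom] in pixels, round what is visible of it).
The state is a dict: "clock": time; "joints": joint angles; "joint_vel": joint speeds; "joint_efforts": joint torques, N m; "tool_pos": TCP position; "tool_rot": TCP orientation; "ft_force": force on the tool from outside, world axes, zero at the start; "wrist_torque": the same for the moment, N m; "opening": opening from 0.0 (shut) to 1.0 (fully open); "grasp_force": force on a finger pad.
Only numpy, scipy, OpenCV 4.12 (cv2) and the standard library are available. Lean on these libraries where they do the work, as an engineer would, in place of code of your own. Each camera call takes 0.05 s, during which the arm holds its last target. There are 200 camera calls.

## Working session

There is one attempt and no reset: what is moved stays moved. The work goes in short steps, Python scripts to look and compute and a tool call to move; the robot and the scene stay as the last step left them, time stands still between calls to the robot, and variables do not carry over. Pictures are saved under pics/ and viewed, at most 10 in all, crops included, and the job is handed in when it is done.

Besides the shell and the picture viewer there is one more tool, called in YAML: its name, and indented under it one key for each argument. arm_command: Moves the arm, as the interface text tells. Its arguments: {"type":"object","properties":{"rows":{"type":"array"},"jaw":{"type":"number"}},"required":["rows"]}

```bash
mkdir -p pics; ls; cat > h.py <<'E'
import numpy as np, cv2
from bench import get_state, vision, manip, models
def snap(c,fn=None):
    cal=vision.get_calibration(c); im,d=vision.read_camera(c)
    if fn: cv2.imwrite('pics/'+fn,im[:,:,::-1])
    return im,d,cal
def cloud(d,cal):
    v,u=np.mgrid[0:480,0:640]
    K=np.array([[cal['fx'],0,cal['cx']],[0,cal['fy'],cal['cy']],[0,0,1.]])
    pts=np.stack([u.ravel(),v.ravel()],1).astype(np.float64)[:,None]
    n=cv2.undistortPoints(pts,K,np.array([cal['k1'],0,0,0.]))[:,0]
    z=d.ravel()
    pc=np.c_[n*z[:,None],z]
    R=cv2.Rodrigues(np.array(cal['rvec'],float))[0]
    P=(pc-np.array(cal['tvec']).ravel())@R
    P[z==0]=np.nan
    return P.reshape(480,640,3)
E
python3 - <<'E'
from h import *
print(get_state())
for c in ('top','scene'):
    im,d,cal=snap(c,c+'0.png'); P=cloud(d,cal)
    for t in ('logger','cover','tray','spare_pack','jar'):
        for r in models.search_frame(c,t)[:5]:
            b=np.array(r['box']).astype(int); u,v=(b[0]+b[2])//2,(b[1]+b[3])//2
            print(c,t,round(r['p'],2),b,P[v,u].round(3))
E
```

```text
pics
{'clock': 0.0, 'joints': array([-6.89494576e+01,  1.58761732e+01, -1.59841923e+00,  7.26506931e+01,
       -7.33023334e-04,  8.40749271e+01]), 'joint_vel': array([-0.03257574,  0.01039357, -0.00784604,  0.06269066,  0.01208318,
        0.0147701 ]), 'joint_efforts': array([ 3.59320948e-04, -4.45511627e+01,  2.95201850e+01,  1.64666818e-02,
        3.04673449e-06,  6.26690891e-06]), 'tool_pos': array([ 0.28320522, -0.55627438,  0.23017755]), 'tool_rot': array([-1.79875308e+02, -1.22038333e-02,  2.69756028e+01]), 'ft_force': array([-0.3826479 , -0.32082835, -0.84115243]), 'wrist_torque': array([0.03669515, 0.02302806, 0.02358878]), 'grasp_force': 0.0, 'opening': 1.0021577434055404}
top logger 0.85 [202 188 257 262] [0.507 0.231 0.092]
top logger 0.8 [ 93 271 158 356] [0.275 0.509 0.038]
top logger 0.37 [213 200 238 246] [0.513 0.242 0.088]
top cover 0.82 [184 322 233 369] [0.199 0.282 0.034]
top cover 0.65 [262 256 308 307] [0.372 0.085 0.033]
top cover 0.63 [211 202 241 249] [0.509 0.24  0.081]
top cover 0.3 [369 178 407 193] [ 0.639 -0.188  0.032]
top tray 0.97 [353 173 429 281] [ 0.529 -0.199 -0.001]
top spare_pack 0.9 [370 178 407 194] [ 0.637 -0.188  0.028]
top jar 0.66 [310 225 330 246] [ 0.491 -0.005  0.063]
top jar 0.22 [212 197 240 244] [0.521 0.24  0.086]
scene logger 0.9 [496 228 559 305] [0.296 0.512 0.041]
scene logger 0.64 [361 252 438 342] [0.566 0.249 0.08 ]
scene logger 0.52 [191 290 230 319] [ 0.734 -0.18   0.033]
scene cover 0.86 [340 230 389 264] [0.395 0.094 0.037]
scene cover 0.7 [380 265 424 305] [0.534 0.245 0.089]
scene cover 0.6 [458 303 497 392] [0.588 0.453 0.02 ]
scene cover 0.59 [430 214 472 243] [0.215 0.287 0.026]
scene spare_pack 0.84 [209 272 245 291] [ 0.644 -0.187  0.025]
scene jar 0.61 [308 252 327 273] [0.511 0.008 0.051]
scene jar 0.33 [389 266 398 284] [0.519 0.216 0.097]
```

View pics/top0.png

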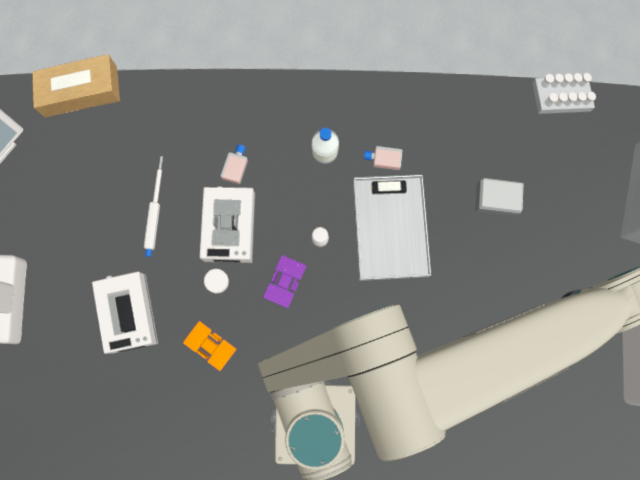

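View pics/scene0.png

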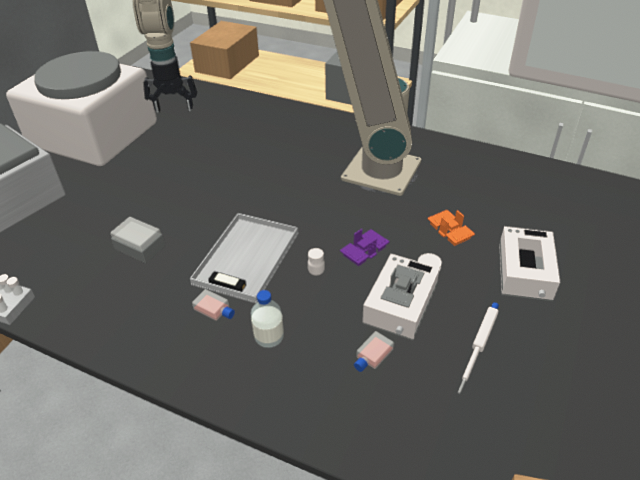

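The top view shows the logger that has the grey cover at (227,222), its display towards the robot at (218,253). The other white logger, with an open bay, is further left at (125,312). The tray is at (392,228), with the pack at its far end (389,187). The purple and orange covers are decoys.

```bash
python3 - <<'E'
from h import *
im,d,cal=snap('top'); P=cloud(d,cal); a=im.astype(int)
def rect(m,n):
    q=P[m][:,:2]; q=q[~np.isnan(q[:,0])]; r=cv2.minAreaRect((q*1000).astype(np.float32)); print(n,len(q),np.round(r[0],1),np.round(r[1],1),round(r[2],1),'z',np.nanmedian(P[m][:,2]).round(4))
box=np.zeros((480,640),bool); box[183:266,198:260]=1
z=P[:,:,2]
rect(box&(z>.055)&(z<.13),'logger')
grey=(a.max(2)<165)&(a.min(2)>60)
m=box&(z>.06)&grey
m[245:]=0; rect(cv2.morphologyEx(m.astype(np.uint8),cv2.MORPH_OPEN,np.ones((3,3)))>0,'cover')
rect(box&(z>.094)&(z<.14),'tabs')
b2=np.zeros((480,640),bool); b2[168:290,345:435]=1
rect(b2&(z>.016)&(z<.06),'traywalls')
b3=b2.copy(); b3[200:]=0; b3[:,:365]=0;b3[:,412:]=0
rect(b3&(a.max(2)<70)&(z>.01),'pack'); rect(b2&(a.min(2)>100)&(z<.012),'floor')
# jar, media heights
for n,(u,v) in dict(jar=(320,236),media=(325,145)).items(): print(n,P[v,u].round(3))
E
```

```text
logger 3501 [517.9 242.4] [193.6 133.5] 0.0 z 0.071
cover 88 [507.  244.2] [60.9 27. ] 68.9 z 0.0822
tabs 69 [515.8 241.1] [34.4 60.3] 2.1 z 0.1059
traywalls 1039 [ 538.9 -197.1] [305.6 193. ] 3.9 z 0.0238
pack 111 [ 635.9 -190.5] [31.6 89.8] 3.8 z 0.0249
floor 6354 [ 541.  -200.4] [315.1 201.4] 3.9 z 0.0033
jar [ 0.489 -0.005  0.057]
media [ 0.722 -0.014  0.113]
```

arm_command:
  rows:
    - {"az": -0.12, "tz": -0.005}
    - {"az": -0.12, "tz": -0.005}
    - {"az": -0.12, "tz": -0.005}
    - {"az": -0.12, "tz": -0.005}
    - {"az": -0.12, "tz": -0.005}
    - {"az": -0.12, "tz": -0.005}
    - {"az": -0.12, "tz": -0.005}
    - {"az": -0.12, "tz": -0.005}
    - {"az": -0.12, "tz": -0.005}
    - {"az": -0.12, "tz": -0.005}

```text
schema error: expected keys tx, ty, tz, ax, ay, az
```

arm_command:
  rows:
    - {"az": -0.122}
    - {"az": -0.122}
    - {"az": -0.122}
    - {"az": -0.122}
    - {"az": -0.122}
    - {"az": -0.122}
    - {"az": -0.122}
    - {"az": -0.122}
    - {"az": -0.122}
    - {"az": -0.122}

```text
schema error: expected keys tx, ty, tz, ax, ay, az
```

arm_command:
  rows:
    - {"az": -0.12}
    - {"az": -0.12}
    - {}

```text
schema error: expected keys tx, ty, tz, ax, ay, az
```

All six keys are required in each row.

arm_command:
  rows:
    - {"tx": 0, "ty": 0, "tz": -0.005, "ax": 0, "ay": 0, "az": -0.12}
    - {"tx": 0, "ty": 0, "tz": -0.005, "ax": 0, "ay": 0, "az": -0.12}
    - {"tx": 0, "ty": 0, "tz": -0.005, "ax": 0, "ay": 0, "az": -0.12}
    - {"tx": 0, "ty": 0, "tz": -0.005, "ax": 0, "ay": 0, "az": -0.12}
    - {"tx": 0, "ty": 0, "tz": -0.005, "ax": 0, "ay": 0, "az": -0.12}
    - {"tx": 0, "ty": 0, "tz": -0.005, "ax": 0, "ay": 0, "az": -0.12}
    - {"tx": 0, "ty": 0, "tz": -0.005, "ax": 0, "ay": 0, "az": -0.12}
    - {"tx": 0, "ty": 0, "tz": -0.005, "ax": 0, "ay": 0, "az": -0.12}
    - {"tx": 0, "ty": 0, "tz": -0.005, "ax": 0, "ay": 0, "az": -0.12}
    - {"tx": 0, "ty": 0, "tz": -0.005, "ax": 0, "ay": 0, "az": -0.12}

```text
clock: 1.48
tool_pos: [0.2835, -0.557, 0.2816]
tool_rot: [180.0, 0.0, 96.1]
ft_force: [0.5, -0.3, -0.5]
opening: 0.999
grasp_force: 0.0
```

arm_command:
  rows:
    - {"tx": 0, "ty": 0, "tz": 0, "ax": 0, "ay": 0, "az": -0.122}
    - {"tx": 0, "ty": 0, "tz": 0, "ax": 0, "ay": 0, "az": -0.122}
    - {"tx": 0, "ty": 0, "tz": 0, "ax": 0, "ay": 0, "az": -0.122}
    - {"tx": 0, "ty": 0, "tz": 0, "ax": 0, "ay": 0, "az": -0.122}
    - {"tx": 0, "ty": 0, "tz": 0, "ax": 0, "ay": 0, "az": -0.122}
    - {"tx": 0, "ty": 0, "tz": 0, "ax": 0, "ay": 0, "az": -0.122}
    - {"tx": 0, "ty": 0, "tz": 0, "ax": 0, "ay": 0, "az": -0.122}
    - {"tx": 0, "ty": 0, "tz": 0, "ax": 0, "ay": 0, "az": -0.122}
    - {"tx": 0, "ty": 0, "tz": 0, "ax": 0, "ay": 0, "az": -0.122}
    - {"tx": 0, "ty": 0, "tz": 0, "ax": 0, "ay": 0, "az": -0.122}

```text
clock: 2.32
tool_pos: [0.2835, -0.557, 0.2814]
tool_rot: [-180.0, 0.0, 166.0]
ft_force: [-0.5, 0.3, -0.0]
opening: 0.997
grasp_force: 0.0
```

arm_command:
  rows:
    - {"tx": 0, "ty": 0, "tz": 0, "ax": 0, "ay": 0, "az": -0.12}
    - {"tx": 0, "ty": 0, "tz": 0, "ax": 0, "ay": 0, "az": -0.12}
    - {"tx": 0, "ty": 0, "tz": 0, "ax": 0, "ay": 0, "az": 0}

```text
clock: 2.57
tool_pos: [0.2835, -0.557, 0.2814]
tool_rot: [-180.0, 0.0, 179.5]
ft_force: [-0.7, 0.8, -0.3]
opening: 1.001
grasp_force: 0.0
```

arm_command:
  rows:
    - {"tx": -0.0113, "ty": 0.039, "tz": 0, "ax": 0, "ay": 0, "az": 0}
    - {"tx": -0.0113, "ty": 0.039, "tz": 0, "ax": 0, "ay": 0, "az": 0}
    - {"tx": -0.0113, "ty": 0.039, "tz": 0, "ax": 0, "ay": 0, "az": 0}
    - {"tx": -0.0113, "ty": 0.039, "tz": 0, "ax": 0, "ay": 0, "az": 0}
    - {"tx": -0.0113, "ty": 0.039, "tz": 0, "ax": 0, "ay": 0, "az": 0}
    - {"tx": -0.0113, "ty": 0.039, "tz": 0, "ax": 0, "ay": 0, "az": 0}
    - {"tx": -0.0113, "ty": 0.039, "tz": 0, "ax": 0, "ay": 0, "az": 0}
    - {"tx": -0.0113, "ty": 0.039, "tz": 0, "ax": 0, "ay": 0, "az": 0}
    - {"tx": -0.0113, "ty": 0.039, "tz": 0, "ax": 0, "ay": 0, "az": 0}
    - {"tx": -0.0113, "ty": 0.039, "tz": 0, "ax": 0, "ay": 0, "az": 0}

```text
clock: 3.4
tool_pos: [0.4008, -0.1664, 0.2816]
tool_rot: [-180.0, 0.1, 179.2]
ft_force: [0.8, -0.1, -0.5]
opening: 0.999
grasp_force: 0.0
```

arm_command:
  rows:
    - {"tx": -0.0113, "ty": 0.039, "tz": 0, "ax": 0, "ay": 0, "az": 0}
    - {"tx": -0.0113, "ty": 0.039, "tz": 0, "ax": 0, "ay": 0, "az": 0}
    - {"tx": -0.0113, "ty": 0.039, "tz": 0, "ax": 0, "ay": 0, "az": 0}
    - {"tx": -0.0113, "ty": 0.039, "tz": 0, "ax": 0, "ay": 0, "az": 0}
    - {"tx": -0.0113, "ty": 0.039, "tz": 0, "ax": 0, "ay": 0, "az": 0}
    - {"tx": -0.0113, "ty": 0.039, "tz": 0, "ax": 0, "ay": 0, "az": 0}
    - {"tx": -0.0113, "ty": 0.039, "tz": 0, "ax": 0, "ay": 0, "az": 0}
    - {"tx": -0.0113, "ty": 0.039, "tz": 0, "ax": 0, "ay": 0, "az": 0}
    - {"tx": -0.0113, "ty": 0.039, "tz": 0, "ax": 0, "ay": 0, "az": 0}
    - {"tx": -0.0113, "ty": 0.039, "tz": 0, "ax": 0, "ay": 0, "az": 0}

```text
clock: 4.23
tool_pos: [0.5181, 0.2227, 0.2816]
tool_rot: [180.0, 0.0, 179.2]
ft_force: [0.0, 0.0, 0.2]
opening: 0.997
grasp_force: 0.0
```

arm_command:
  rows:
    - {"tx": -0.0113, "ty": 0.02, "tz": 0, "ax": 0, "ay": 0, "az": 0}
    - {"tx": 0, "ty": 0, "tz": 0, "ax": 0, "ay": 0, "az": 0}
    - {"tx": 0, "ty": 0, "tz": 0, "ax": 0, "ay": 0, "az": 0}

```text
clock: 4.48
tool_pos: [0.5295, 0.2414, 0.2809]
tool_rot: [-180.0, -0.0, 179.4]
ft_force: [-0.1, -0.6, -0.4]
opening: 0.999
grasp_force: 0.0
```

```bash
cat > near.py <<'E'
from h import *
s=get_state(); print(s['clock'],s['tool_pos'].round(4),s['tool_rot'].round(2))
im,d,cal=snap('wrist','w1.png'); P=cloud(d,cal); z=P[:,:,2]
print('valid',(d>0).mean(), 'cam',(-cv2.Rodrigues(np.array(cal['rvec']))[0].T@np.array(cal['tvec']).ravel()).round(3))
near=(abs(P[:,:,0]-.518)<.11)&(abs(P[:,:,1]-.242)<.08)
def rect(m,n):
    m=cv2.morphologyEx(m.astype(np.uint8),cv2.MORPH_OPEN,np.ones((3,3)))>0
    q=P[m]
    if len(q)<5: print(n,'none');return
    r=cv2.minAreaRect((q[:,:2]*1000).astype(np.float32)); print(n,len(q),np.round(r[0],1),np.round(r[1],1),round(r[2],2),'z',np.median(q[:,2]).round(4), 'pct',np.percentile(q[:,:2],[1,99],axis=0).round(4).tolist())
rect(near&(z>.064)&(z<.08),'top')
for l in ('tabs',): 
    t=near&(z>.1)&(z<.13); rect(t,l)
    q=P[t]; rect(t&(P[:,:,1]>.242),'left'); rect(t&(P[:,:,1]<=.242),'right')
a=im.astype(int); rect(near&(z>.07)&(z<.085)&(a.max(2)<150),'plate')
h,e=np.histogram(z[near],np.arange(.06,.13,.004)); print(dict(zip(e.round(3),h)))
E
python3 near.py
```

```text
4.4833 [0.5295 0.2414 0.2809] [-1.7997e+02 -3.0000e-02  1.7936e+02]
valid 0.9960384114583334 cam [0.455 0.241 0.423]
top 19822 [520.9 242. ] [190.9 131.2] 0.16 z 0.0699 pct [[0.4272, 0.1779], [0.6139, 0.3058]]
tabs 346 [520.5 241.7] [30.  59.4] 0.5 z 0.1089 pct [[0.5059, 0.2123], [0.5352, 0.2713]]
left 171 [520.5 269.2] [29.5  4.7] 0.01 z 0.109 pct [[0.5059, 0.2669], [0.5352, 0.2714]]
right 175 [520.7 214.8] [ 4.8 30.1] 88.62 z 0.1089 pct [[0.5059, 0.2122], [0.5354, 0.217]]
plate 2408 [505.8 234.7] [ 91.8 150.5] 89.52 z 0.0746 pct [[0.4325, 0.2072], [0.5805, 0.2766]]
{np.float64(0.06): np.int64(7), np.float64(0.064): np.int64(347), np.float64(0.068): np.int64(13928), np.float64(0.072): np.int64(5144), np.float64(0.076): np.int64(536), np.float64(0.08): np.int64(19), np.float64(0.084): np.int64(429), np.float64(0.088): np.int64(602), np.float64(0.092): np.int64(10), np.float64(0.096): np.int64(27), np.float64(0.1): np.int64(33), np.float64(0.104): np.int64(63), np.float64(0.108): np.int64(254), np.float64(0.112): np.int64(0), np.float64(0.116): np.int64(0), np.float64(0.12): np.int64(0), np.float64(0.124): np.int64(0)}
```

The near view agrees with the given sizes: tab tops at z 0.109, 59 mm over the faces, centred at (0.5206, 0.2418). I'll descend and squeeze.

arm_command:
  rows:
    - {"tx": 0.009, "ty": 0.0004, "tz": 0.02, "ax": 0, "ay": 0, "az": -0.012}
    - {"tx": 0, "ty": 0, "tz": 0.03, "ax": 0, "ay": 0, "az": 0}
    - {"tx": 0, "ty": 0, "tz": 0.03, "ax": 0, "ay": 0, "az": 0}
    - {"tx": 0, "ty": 0, "tz": 0.03, "ax": 0, "ay": 0, "az": 0}
    - {"tx": 0, "ty": 0, "tz": 0.02, "ax": 0, "ay": 0, "az": 0}
    - {"tx": 0, "ty": 0, "tz": 0, "ax": 0, "ay": 0, "az": 0}

```text
clock: 5.03
tool_pos: [0.516, 0.2379, 0.1465]
tool_rot: [-179.8, -0.5, 179.9]
ft_force: [-0.5, -0.8, -0.0]
opening: 0.998
grasp_force: 0.0
```

arm_command:
  rows:
    - {"tx": 0, "ty": 0, "tz": 0, "ax": 0, "ay": 0, "az": 0}
    - {"tx": 0, "ty": 0, "tz": 0, "ax": 0, "ay": 0, "az": 0}
    - {"tx": 0, "ty": 0, "tz": 0, "ax": 0, "ay": 0, "az": 0}

```text
clock: 5.28
tool_pos: [0.5221, 0.2409, 0.1538]
tool_rot: [179.9, 0.2, -180.0]
ft_force: [-0.0, 0.4, -0.2]
opening: 0.999
grasp_force: 0.0
```

```bash
sed -i 's/w1.png/w2.png/' near.py; python3 near.py
```

```text
5.2833 [0.5221 0.2409 0.1538] [ 179.93    0.23 -179.99]
valid 0.9958365885416667 cam [0.447 0.24  0.296]
top 43092 [521.6 241.8] [131.1 191.6] 89.87 z 0.0699 pct [[0.4274, 0.1781], [0.6136, 0.3056]]
tabs 905 [520.8 242. ] [30.3 59.7] 0.06 z 0.1089 pct [[0.5059, 0.2124], [0.5352, 0.2716]]
left 457 [520.8 269.3] [30.2  5. ] 0.17 z 0.1089 pct [[0.5059, 0.2669], [0.5352, 0.2717]]
right 448 [520.8 214.6] [ 5.  30.3] 89.95 z 0.109 pct [[0.5059, 0.2122], [0.5352, 0.2171]]
plate 11061 [506.5 238.8] [151.5 100.2] 0.26 z 0.0748 pct [[0.4338, 0.2085], [0.5805, 0.2843]]
{np.float64(0.06): np.int64(73), np.float64(0.064): np.int64(382), np.float64(0.068): np.int64(30387), np.float64(0.072): np.int64(11465), np.float64(0.076): np.int64(997), np.float64(0.08): np.int64(132), np.float64(0.084): np.int64(947), np.float64(0.088): np.int64(1450), np.float64(0.092): np.int64(97), np.float64(0.096): np.int64(89), np.float64(0.1): np.int64(96), np.float64(0.104): np.int64(179), np.float64(0.108): np.int64(638), np.float64(0.112): np.int64(0), np.float64(0.116): np.int64(0), np.float64(0.12): np.int64(0), np.float64(0.124): np.int64(0)}
```

View pics/w2.png

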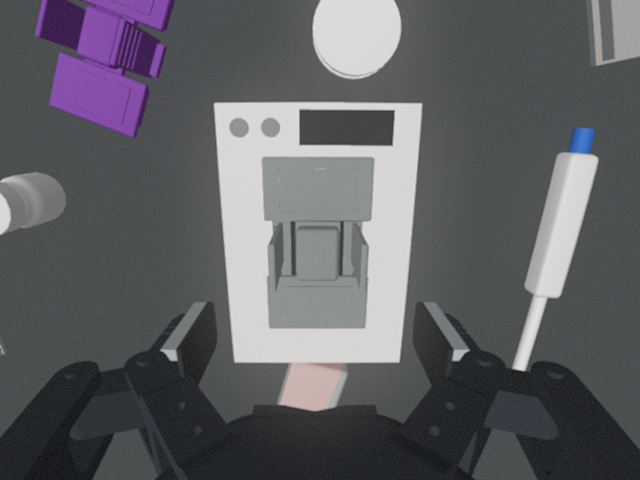

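The wrist view shows the grey cover on the logger at (318,242), with its tabs at (276,255) and (360,255), centred between the open fingers. I'll descend slowly.

arm_command:
  rows:
    - {"tx": 0, "ty": 0, "tz": 0.012, "ax": 0, "ay": 0, "az": 0}
    - {"tx": 0, "ty": 0, "tz": 0.016, "ax": 0, "ay": 0, "az": 0}
    - {"tx": 0, "ty": 0, "tz": 0.016, "ax": 0, "ay": 0, "az": 0}
    - {"tx": 0, "ty": 0, "tz": 0.016, "ax": 0, "ay": 0, "az": 0}
    - {"tx": 0, "ty": 0, "tz": 0.01, "ax": 0, "ay": 0, "az": 0}
    - {"tx": 0, "ty": 0, "tz": 0.004, "ax": 0, "ay": 0, "az": 0}
    - {"tx": 0, "ty": 0, "tz": 0, "ax": 0, "ay": 0, "az": 0}
    - {"tx": 0, "ty": 0, "tz": 0, "ax": 0, "ay": 0, "az": 0}
    - {"tx": 0, "ty": 0, "tz": 0, "ax": 0, "ay": 0, "az": 0}
    - {"tx": 0, "ty": 0, "tz": 0, "ax": 0, "ay": 0, "az": 0}

```text
clock: 6.17
tool_pos: [0.5214, 0.2412, 0.0784]
tool_rot: [180.0, 0.1, -179.9]
ft_force: [-0.1, 0.1, -0.4]
opening: 0.996
grasp_force: 0.0
```

arm_command:
  rows:
    - {"tx": 0, "ty": 0.0007, "tz": 0.001, "ax": 0, "ay": 0, "az": 0}
    - {"tx": 0, "ty": 0, "tz": 0, "ax": 0, "ay": 0, "az": 0}
    - {"tx": 0, "ty": 0, "tz": 0, "ax": 0, "ay": 0, "az": 0}
    - {"tx": 0, "ty": 0, "tz": 0, "ax": 0, "ay": 0, "az": 0}
    - {"tx": 0, "ty": 0, "tz": 0, "ax": 0, "ay": 0, "az": 0}
    - {"tx": 0, "ty": 0, "tz": 0, "ax": 0, "ay": 0, "az": 0}
    - {"tx": 0, "ty": 0, "tz": 0, "ax": 0, "ay": 0, "az": 0}
    - {"tx": 0, "ty": 0, "tz": 0, "ax": 0, "ay": 0, "az": 0}
  jaw: 0.02

```text
clock: 6.83
tool_pos: [0.5214, 0.2422, 0.0783]
tool_rot: [179.9, 0.1, -179.9]
ft_force: [-2.1, -0.1, 8.5]
opening: 0.453
grasp_force: 61.9
```

arm_command:
  rows:
    - {"tx": 0, "ty": 0, "tz": 0, "ax": 0, "ay": 0, "az": 0}
    - {"tx": 0, "ty": 0, "tz": 0, "ax": 0, "ay": 0, "az": 0}
    - {"tx": 0, "ty": 0, "tz": 0, "ax": 0, "ay": 0, "az": 0}
    - {"tx": 0, "ty": 0, "tz": 0, "ax": 0, "ay": 0, "az": 0}

```text
clock: 7.17
tool_pos: [0.5214, 0.2422, 0.0783]
tool_rot: [179.9, 0.1, -179.9]
ft_force: [-2.5, 0.2, 8.3]
opening: 0.454
grasp_force: 61.9
```

The tabs are at their stop. Lifting slowly.

arm_command:
  rows:
    - {"tx": 0, "ty": 0, "tz": -0.003, "ax": 0, "ay": 0, "az": 0}
    - {"tx": 0, "ty": 0, "tz": -0.005, "ax": 0, "ay": 0, "az": 0}
    - {"tx": 0, "ty": 0, "tz": -0.005, "ax": 0, "ay": 0, "az": 0}
    - {"tx": 0, "ty": 0, "tz": -0.005, "ax": 0, "ay": 0, "az": 0}
    - {"tx": 0, "ty": 0, "tz": -0.005, "ax": 0, "ay": 0, "az": 0}
    - {"tx": 0, "ty": 0, "tz": -0.008, "ax": 0, "ay": 0, "az": 0}
    - {"tx": 0, "ty": 0, "tz": -0.01, "ax": 0, "ay": 0, "az": 0}
    - {"tx": 0, "ty": 0, "tz": -0.015, "ax": 0, "ay": 0, "az": 0}
    - {"tx": 0, "ty": 0, "tz": -0.02, "ax": 0, "ay": 0, "az": 0}
    - {"tx": 0, "ty": 0, "tz": -0.02, "ax": 0, "ay": 0, "az": 0}

```text
clock: 8.0
tool_pos: [0.5201, 0.2414, 0.1734]
tool_rot: [-180.0, -0.0, -179.9]
ft_force: [0.1, 0.2, -1.4]
opening: 0.455
grasp_force: 61.1
```

arm_command:
  rows:
    - {"tx": 0, "ty": 0, "tz": -0.015, "ax": 0, "ay": 0, "az": 0}
    - {"tx": 0, "ty": 0, "tz": -0.01, "ax": 0, "ay": 0, "az": 0}
    - {"tx": 0, "ty": 0, "tz": 0, "ax": 0, "ay": 0, "az": 0}
    - {"tx": 0, "ty": 0, "tz": 0, "ax": 0, "ay": 0, "az": 0}

```text
clock: 8.33
tool_pos: [0.5208, 0.2417, 0.198]
tool_rot: [180.0, 0.1, -179.9]
ft_force: [-0.5, 0.3, -1.5]
opening: 0.45
grasp_force: 61.1
```

```bash
python3 - <<'E'
from h import *
im,d,cal=snap('wrist','w3.png'); P=cloud(d,cal); s=get_state(); print(s['clock'],s['tool_pos'],s['tool_rot'],s['ft_force'])
near=(abs(P[:,:,0]-.52)<.09)&(abs(P[:,:,1]-.242)<.045)&(P[:,:,2]>.1)&(d>.0)&(P[:,:,2]<.25)
q=P[near]; h,e=np.histogram(q[:,2],np.arange(.1,.25,.005)); print(dict(zip(e.round(3).tolist(),h.tolist())))
E
```

```text
8.3833 [0.52003105 0.24141011 0.19685299] [-1.79983116e+02 -4.12167800e-02 -1.79934716e+02] [ 0.78843178 -0.14090882 -1.57017437]
{0.1: 0, 0.105: 0, 0.11: 0, 0.115: 0, 0.12: 0, 0.125: 0, 0.13: 0, 0.135: 0, 0.14: 0, 0.145: 0, 0.15: 0, 0.155: 0, 0.16: 0, 0.165: 0, 0.17: 0, 0.175: 126, 0.18: 337, 0.185: 176, 0.19: 15910, 0.195: 5959, 0.2: 578, 0.205: 4946, 0.21: 541, 0.215: 598, 0.22: 650, 0.225: 1789, 0.23: 546, 0.235: 976, 0.24: 874}
```

View pics/w3.png

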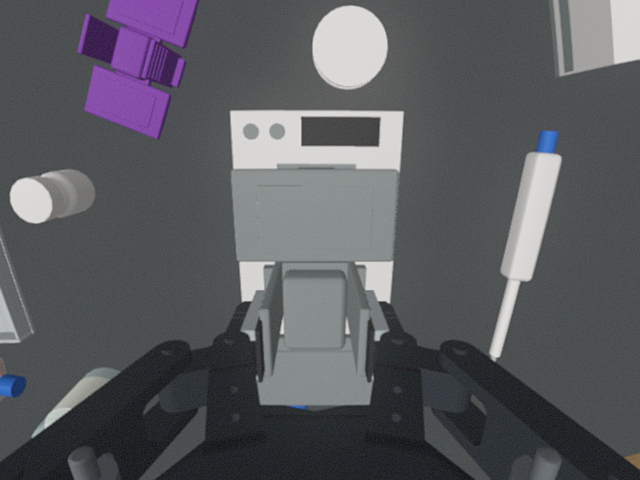

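The cover is held level and clear of the logger: grey plate at (315,215), tabs between the pads. I'll carry it over the tray.

arm_command:
  rows:
    - {"tx": 0.003, "ty": -0.012, "tz": 0, "ax": 0, "ay": 0, "az": 0}
    - {"tx": 0.003, "ty": -0.025, "tz": 0, "ax": 0, "ay": 0, "az": 0}
    - {"tx": 0.003, "ty": -0.035, "tz": 0, "ax": 0, "ay": 0, "az": 0}
    - {"tx": 0.003, "ty": -0.035, "tz": 0, "ax": 0, "ay": 0, "az": 0}
    - {"tx": 0.003, "ty": -0.035, "tz": 0, "ax": 0, "ay": 0, "az": 0}
    - {"tx": 0.003, "ty": -0.035, "tz": 0, "ax": 0, "ay": 0, "az": 0}
    - {"tx": 0.003, "ty": -0.035, "tz": 0, "ax": 0, "ay": 0, "az": 0}
    - {"tx": 0.003, "ty": -0.035, "tz": 0, "ax": 0, "ay": 0, "az": 0}
    - {"tx": 0.003, "ty": -0.035, "tz": 0, "ax": 0, "ay": 0, "az": 0}
    - {"tx": 0.003, "ty": -0.035, "tz": 0, "ax": 0, "ay": 0, "az": 0}

```text
clock: 9.22
tool_pos: [0.4887, -0.0772, 0.1959]
tool_rot: [180.0, -0.2, -179.9]
ft_force: [1.0, -0.0, -0.8]
opening: 0.456
grasp_force: 61.1
```

arm_command:
  rows:
    - {"tx": 0.003, "ty": -0.035, "tz": 0, "ax": 0, "ay": 0, "az": 0}
    - {"tx": 0.003, "ty": -0.035, "tz": 0, "ax": 0, "ay": 0, "az": 0}
    - {"tx": 0.002, "ty": -0.03, "tz": 0, "ax": 0, "ay": 0, "az": -0.03}
    - {"tx": 0, "ty": -0.018, "tz": 0, "ax": 0, "ay": 0, "az": -0.03}
    - {"tx": 0, "ty": -0.008, "tz": 0, "ax": 0, "ay": 0, "az": -0.008}
    - {"tx": 0, "ty": 0, "tz": 0, "ax": 0, "ay": 0, "az": 0}
    - {"tx": 0, "ty": 0, "tz": 0, "ax": 0, "ay": 0, "az": 0}
    - {"tx": 0, "ty": 0, "tz": 0, "ax": 0, "ay": 0, "az": 0}

```text
clock: 9.88
tool_pos: [0.4833, -0.2001, 0.1967]
tool_rot: [179.9, -0.1, -176.0]
ft_force: [0.1, -0.4, 0.0]
opening: 0.458
grasp_force: 61.1
```

```bash
python3 - <<'E'
from h import *
im,d,cal=snap('wrist','w4.png'); P=cloud(d,cal); s=get_state(); print(s['clock'],s['tool_pos'].round(4),s['tool_rot'].round(2),s['ft_force'].round(1),s['opening'])
z=P[:,:,2]; m=(z>.018)&(z<.03)&(P[:,:,0]<.56)&(P[:,:,0]>.36)&(P[:,:,1]>-.32)&(P[:,:,1]<-.08)
q=P[m]; print('walls',len(q),np.percentile(q[:,:2],[.5,5,50,95,99.5],axis=0).round(3).tolist())
L=q[q[:,1]>-.15]; R=q[q[:,1]<-.25]; N=q[(q[:,0]<.41)]
for n,g,a,b in (('L',L,0,1),('R',R,0,1),('N',N,1,0)):
    if len(g)>20: f=np.polyfit(g[:,a],g[:,b],1); print(n,len(g),f.round(4),'at mean',g[:,:2].mean(0).round(4))
fl=P[(z<.012)&(abs(P[:,:,0]-.5)<.1)&(abs(P[:,:,1]+.2)<.08)]; print('floor z',np.median(fl[:,2]))
pl=(z>.18)&(z<.2)&(abs(P[:,:,1]-s['tool_pos'][1])<.034)&(P[:,:,0]<s['tool_pos'][0]-.02)&(P[:,:,0]>s['tool_pos'][0]-.055); g=P[pl]
A=np.c_[g[:,:2]-s['tool_pos'][:2],np.ones(len(g))]; print('plate',len(g),np.linalg.lstsq(A,g[:,2],rcond=None)[0].round(4))
E
```

```text
9.9333 [ 0.4835 -0.2     0.1969] [ 1.7994e+02 -6.0000e-02 -1.7596e+02] [-0.3  0.7 -1. ] 0.4540003214699468
walls 2850 [[0.385, -0.302], [0.388, -0.299], [0.422, -0.205], [0.545, -0.107], [0.558, -0.104]]
L 1109 [ 0.1311 -0.1737] at mean [ 0.4511 -0.1146]
R 1167 [-0.0609 -0.2628] at mean [ 0.4562 -0.2905]
N 1260 [-0.0443  0.3847] at mean [ 0.3936 -0.2009]
floor z 0.003494992270024472
plate 11190 [-0.0211 -0.0055  0.1927]
```

View pics/w4.png

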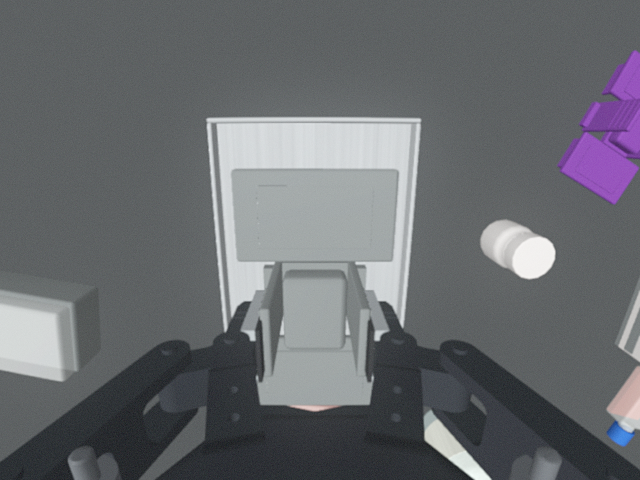

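The tray is centred under the cover: wall rim from (213,121) to (418,121), aligned with it. The near wall is at x 0.387 and the pack is beyond the far end. I'll lower the cover.

arm_command:
  rows:
    - {"tx": 0, "ty": 0, "tz": 0.012, "ax": 0, "ay": 0, "az": 0}
    - {"tx": 0, "ty": 0, "tz": 0.025, "ax": 0, "ay": 0, "az": 0}
    - {"tx": 0, "ty": 0, "tz": 0.03, "ax": 0, "ay": 0, "az": 0}
    - {"tx": 0, "ty": 0, "tz": 0.03, "ax": 0, "ay": 0, "az": 0}
    - {"tx": 0, "ty": 0, "tz": 0.03, "ax": 0, "ay": 0, "az": 0}
    - {"tx": 0, "ty": 0, "tz": 0.018, "ax": 0, "ay": 0, "az": 0}
    - {"tx": 0, "ty": 0, "tz": 0.01, "ax": 0, "ay": 0, "az": 0}
    - {"tx": 0, "ty": 0, "tz": 0, "ax": 0, "ay": 0, "az": 0}
    - {"tx": 0, "ty": 0, "tz": 0, "ax": 0, "ay": 0, "az": 0}
    - {"tx": 0, "ty": 0, "tz": 0, "ax": 0, "ay": 0, "az": 0}

```text
clock: 10.77
tool_pos: [0.4855, -0.2018, 0.0439]
tool_rot: [-179.9, 0.1, -176.0]
ft_force: [0.4, 0.4, -0.8]
opening: 0.45
grasp_force: 61.1
```

arm_command:
  rows:
    - {"tx": 0, "ty": 0, "tz": 0.003, "ax": 0, "ay": 0, "az": 0}
    - {"tx": 0, "ty": 0, "tz": 0.003, "ax": 0, "ay": 0, "az": 0}
    - {"tx": 0, "ty": 0, "tz": 0.002, "ax": 0, "ay": 0, "az": 0}
    - {"tx": 0, "ty": 0, "tz": 0.001, "ax": 0, "ay": 0, "az": 0}
    - {"tx": 0, "ty": 0, "tz": 0, "ax": 0, "ay": 0, "az": 0}
    - {"tx": 0, "ty": 0, "tz": 0, "ax": 0, "ay": 0, "az": 0}
    - {"tx": 0, "ty": 0, "tz": 0, "ax": 0, "ay": 0, "az": 0}

```text
clock: 11.35
tool_pos: [0.484, -0.2015, 0.0334]
tool_rot: [-180.0, 0.0, -176.0]
ft_force: [-0.7, -0.7, -0.6]
opening: 0.453
grasp_force: 61.1
```

arm_command:
  rows:
    - {"tx": 0, "ty": 0, "tz": 0.002, "ax": 0, "ay": 0, "az": 0}
    - {"tx": 0, "ty": 0, "tz": 0.001, "ax": 0, "ay": 0, "az": 0}
    - {"tx": 0, "ty": 0, "tz": 0.001, "ax": 0, "ay": 0, "az": 0}
    - {"tx": 0, "ty": 0, "tz": 0, "ax": 0, "ay": 0, "az": 0}
    - {"tx": 0, "ty": 0, "tz": 0, "ax": 0, "ay": 0, "az": 0}
    - {"tx": 0, "ty": 0, "tz": 0, "ax": 0, "ay": 0, "az": 0}

```text
clock: 11.85
tool_pos: [0.484, -0.2014, 0.0293]
tool_rot: [180.0, -0.0, -176.0]
ft_force: [0.9, -0.9, -1.6]
opening: 0.451
grasp_force: 61.1
```

arm_command:
  rows:
    - {"tx": 0, "ty": 0, "tz": 0.001, "ax": 0, "ay": 0, "az": 0}
    - {"tx": 0, "ty": 0, "tz": 0, "ax": 0, "ay": 0, "az": 0}
    - {"tx": 0, "ty": 0, "tz": 0, "ax": 0, "ay": 0, "az": 0}
    - {"tx": 0, "ty": 0, "tz": 0, "ax": 0, "ay": 0, "az": 0}

```text
clock: 12.18
tool_pos: [0.4842, -0.2016, 0.0284]
tool_rot: [-180.0, 0.0, -176.0]
ft_force: [-0.2, -0.4, -0.6]
opening: 0.455
grasp_force: 61.1
```

arm_command:
  rows:
    - {"tx": 0, "ty": 0, "tz": 0.001, "ax": 0, "ay": 0, "az": 0}
    - {"tx": 0, "ty": 0, "tz": 0, "ax": 0, "ay": 0, "az": 0}
    - {"tx": 0, "ty": 0, "tz": 0, "ax": 0, "ay": 0, "az": 0}
    - {"tx": 0, "ty": 0, "tz": 0, "ax": 0, "ay": 0, "az": 0}

```text
clock: 12.52
tool_pos: [0.4842, -0.2016, 0.0283]
tool_rot: [-180.0, 0.0, -176.0]
ft_force: [-3.0, -0.2, 5.9]
opening: 0.455
grasp_force: 61.6
```

Contact with the floor at 6 N. I'll press lightly and release in steps.

arm_command:
  rows:
    - {"tx": 0, "ty": 0, "tz": 0.001, "ax": 0, "ay": 0, "az": 0}
    - {"tx": 0, "ty": 0, "tz": 0, "ax": 0, "ay": 0, "az": 0}
    - {"tx": 0, "ty": 0, "tz": 0, "ax": 0, "ay": 0, "az": 0}
  jaw: 0.048

```text
clock: 12.77
tool_pos: [0.4844, -0.2017, 0.0267]
tool_rot: [-180.0, 0.0, -176.0]
ft_force: [-1.3, 0.4, 4.5]
opening: 0.568
grasp_force: 5.9
```

arm_command:
  rows:
    - {"tx": 0, "ty": 0, "tz": 0.001, "ax": 0, "ay": 0, "az": 0}
    - {"tx": 0, "ty": 0, "tz": 0, "ax": 0, "ay": 0, "az": 0}
    - {"tx": 0, "ty": 0, "tz": 0, "ax": 0, "ay": 0, "az": 0}
  jaw: 0.055

```text
clock: 13.02
tool_pos: [0.4842, -0.2015, 0.0252]
tool_rot: [-180.0, 0.0, -176.0]
ft_force: [0.4, 0.4, 1.6]
opening: 0.64
grasp_force: 3.2
```

arm_command:
  rows:
    - {"tx": 0, "ty": 0, "tz": 0, "ax": 0, "ay": 0, "az": 0}
    - {"tx": 0, "ty": 0, "tz": 0, "ax": 0, "ay": 0, "az": 0}
    - {"tx": 0, "ty": 0, "tz": 0, "ax": 0, "ay": 0, "az": 0}
    - {"tx": 0, "ty": 0, "tz": 0, "ax": 0, "ay": 0, "az": 0}
    - {"tx": 0, "ty": 0, "tz": 0, "ax": 0, "ay": 0, "az": 0}
    - {"tx": 0, "ty": 0, "tz": 0, "ax": 0, "ay": 0, "az": 0}
  jaw: 0.0854

```text
clock: 13.52
tool_pos: [0.4839, -0.2014, 0.0253]
tool_rot: [180.0, -0.0, -176.0]
ft_force: [0.1, -0.6, -0.3]
opening: 0.999
grasp_force: 0.0
```

Released. I'll retreat straight up and check.

arm_command:
  rows:
    - {"tx": 0, "ty": 0, "tz": -0.01, "ax": 0, "ay": 0, "az": 0}
    - {"tx": 0, "ty": 0, "tz": -0.015, "ax": 0, "ay": 0, "az": 0}
    - {"tx": 0, "ty": 0, "tz": -0.03, "ax": 0, "ay": 0, "az": 0}
    - {"tx": 0, "ty": 0, "tz": -0.035, "ax": 0, "ay": 0, "az": 0}
    - {"tx": 0, "ty": 0, "tz": -0.035, "ax": 0, "ay": 0, "az": 0}
    - {"tx": 0, "ty": 0, "tz": -0.035, "ax": 0, "ay": 0, "az": 0}
    - {"tx": 0, "ty": 0, "tz": -0.03, "ax": 0, "ay": 0, "az": 0}
    - {"tx": 0, "ty": 0, "tz": -0.015, "ax": 0, "ay": 0, "az": 0}
    - {"tx": 0, "ty": 0, "tz": 0, "ax": 0, "ay": 0, "az": 0}
    - {"tx": 0, "ty": 0, "tz": 0, "ax": 0, "ay": 0, "az": 0}

```text
clock: 14.35
tool_pos: [0.4846, -0.2018, 0.232]
tool_rot: [-179.9, 0.2, -176.0]
ft_force: [-0.1, -0.2, -0.8]
opening: 1.003
grasp_force: 0.0
```

```bash
python3 - <<'E'
from h import *
im,d,cal=snap('wrist','w5.png'); P=cloud(d,cal); s=get_state(); print(s['clock'],s['tool_pos'].round(4),s['ft_force'].round(1))
z=P[:,:,2]; c=np.array([.484,-.2015])
n=(abs(P[:,:,0]-c[0])<.058)&(abs(P[:,:,1]-c[1])<.03)&(abs(P[:,:,0]-c[0])>.025)&(z>.015)&(z<.035); g=P[n]
A=np.c_[g[:,:2]-c,np.ones(len(g))]; print('plate',len(g),np.linalg.lstsq(A,g[:,2],rcond=None)[0].round(4))
t=(z>.05)&(z<.08)&(abs(P[:,:,0]-c[0])<.05)&(abs(P[:,:,1]-c[1])<.05); print('tabs',P[t].min(0).round(3),P[t].max(0).round(3))
snap('scene','s5.png')
E
```

```text
14.4 [ 0.4837 -0.2013  0.2303] [-0.2 -0.4 -0.7]
plate 3554 [-0.0001 -0.003   0.025 ]
tabs [ 0.467 -0.233  0.05 ] [ 0.5   -0.172  0.061]
```

View pics/w5.png

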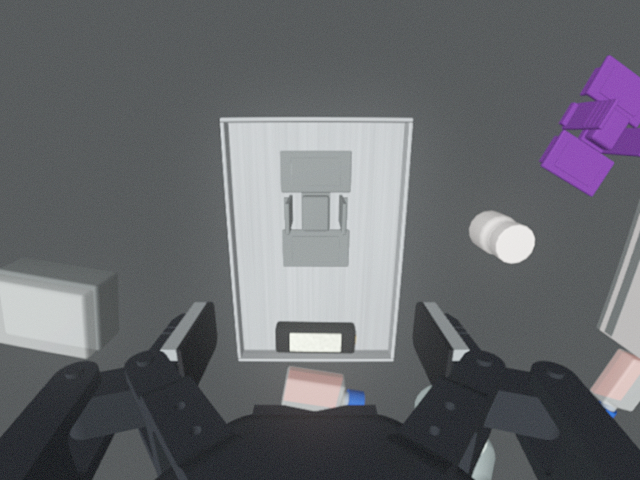

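View pics/s5.png

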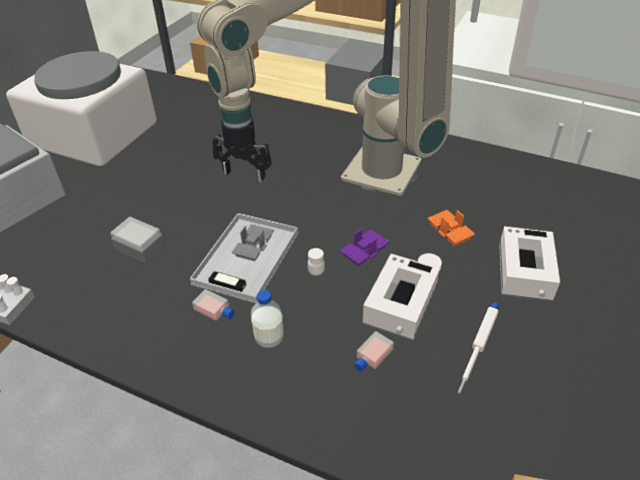

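The cover stands upright and flat in the tray at (316,208) in the wrist view, plate top at z 0.025 as expected. The pack at (315,337) is untouched, and in the scene view everything else is where it was.

```bash
python3 -c "
from bench import manip
print(manip.close_job())"
```

```text
the job is handed in; nothing more can be done
None
```

The battery cover is off the logger and stands right way up, flat on the tray floor beside the spare pack; nothing else moved in the final pictures, and I handed the job in at about 14.4 s.

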